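Push the spring hinge home in the hold-down and spin its wing nut tight

ROBOT

A 7-joint arm with a two-finger parallel gripper is mounted at the origin on the work surface. World frame = base frame: x ahead of the robot, y to its left, z up, the work surface at z = 0. Lengths are in m, angles in rad, forces in N, time in s.
With the tool pointing down it reaches from about 0.425 to 0.875 m from the base axis. Payload 8.4 kg.
Tool frame: the origin (TCP) lies between the finger pads; the fingertips stand 14 mm ahead of it and the grasp point (between the pads) lies 5 mm behind it; x points along the fingers, y is the direction in which the jaws open and shut, and the axes are right-handed (so a half turn about x gives the same grasp; the last joint's range is limited). The gripper opens to 87 mm and grips with 3 to 60 N. Pads are 19 mm wide; open, the fingers measure 117 mm over their backs; the gripper's body (75 mm by 190 mm) begins 51 mm behind the grasp point.
Start: joints at [1.062, 0.333, 0.04, 1.465, -0.013, 1.343, -0.059], TCP at [0.259, -0.596, 0.214] pointing down, gripper open.
Joint ranges: [-2.58, 2.58], [-0.38, 2.09], [-1.3, 1.39], [0.25, 2.4], [-1.5, 4.64], [0.08, 2.09], [-2.65, 2.65]. Speed limits (rad/s): [2.22, 2.22, 2.79, 2.79, 3.14, 3.14, 3.14].

INTERFACE

Orientations are given as a rotation vector (axis times angle).
In Python, from bench import get_obs, optics, workorder gives the robot as it stands. The module is installed in compiled form; this text tells all that it offers.
- The arm moves only by the tool move_arm, never from a script. Its argument "series" is a list of rows, each a list of 2 entries, a list of its own where there are three numbers: the shift along the tool's x, y, z in units of 60 mm (1.0 is 60 mm), then the turn, a rotation vector about the tool's x, y, z in degrees. A call has exactly 8 rows; each row is the pose to reach, as a shift and turn from the pose commanded when the call began, along the tool's axes at that moment; what a row does not reach only later rows make up. A row lasts 1/8 s, in which the tool goes at most 62.5 mm and 10.7 degrees, less where a joint would pass 70% of its speed; a pose out of reach is approached as far as the arm can. A call with a gripper value outside its range is refused whole. "fingers" is the opening, from 0 (shut) to 1 (fully open), set as the call begins (left out, the last holds). The fingers move at their own pace and stop on an object; the grip force is fixed at half the most. Time passes only in rows, so rows that repeat a pose let the fingers close, or fill a call up. It gives the time, the measured TCP pose, the force and the opening at its end, in the units of the state.
- get_obs(): the state, without advancing time (a new reading comes with each control period).
- optics.read_camera(name): name is "scene" or "top" or "wrist"; returns a dict with "frame" (400x640x3 uint8, blue, green, red), "fx", "fy", "cx", "cy" (pixels), "dist_coeffs" ([k1, k2, p1, p2, k3] as OpenCV has them; the pictures are not rectified), "pose" (4x4, takes a point from camera to world coordinates); the wrist camera has in their place "T_tool_cam" (4x4, takes a point from camera to tool coordinates, whose origin is the TCP and whose axes are the tool frame's). Camera axes: x right, y up, looking along -z (the intrinsics and any distortion apply to the point x, -y, -z); pixel columns grow to the right and rows downward; lengths in m; the calibration is good to about 2 mm. A picture is of the moment at which its call begins: read the wrist's pose just before it. There is no depth.
- workorder.job_done(): hands the job in, once; it reports no verdict.
Trained networks look in a picture, given as the dict that the camera call returned (one of the last four; its "shot" number tells which), for a name from the list of things; names that differ only in an ending like _2 or _b are one class to them, and where a whole thing is asked for, a point or a joint stands for the part that bears it (a point fixed in the world has none). Each returns a list of dicts, best first, with "score" (0 to 1); they miss things now and then, are a little off and sometimes report something else, mostly with a low value. They report only what shows in the picture. A call takes as long as a camera call. They do not tell look-alikes from the thing itself.
- optics.trace(picture, name): "pixels" (400x640 bool, what is visible of it).
- optics.tip_of(picture, name): "point" ([x, y, z] in m, in the coordinates of the camera as it stood for that picture, good to about 4 mm: a listed point, or the origin of a listed thing).
The state is a dict: "time": time; "joint_pos": joint angles; "joint_vel": joint speeds; "joint_torque": joint torques, N m; "tool_pos": TCP position; "ee_rot": TCP orientation; "force": force on the tool from outside, world axes, zero at the start; "torque": the same for the moment, N m; "gripper_width": opening from 0.0 (shut) to 1.0 (fully open).
Only numpy, scipy, OpenCV 4.12 (cv2) and the standard library are available. Lean on these libraries where they do the work, as an engineer would, in place of code of your own. Each camera call takes 0.05 s, during which the arm holds its last target. There are 200 camera calls.

TASK

With a fingertip, push the chrome spring hinge along the channel of the hold-down jig until its end butts against the back stop. Then turn the loose wing nut clockwise (seen from above) by fingertip strokes against its wings until it stops turning, and move clear. Only push: do not grip or lift the hinge or the nut, and leave the other things on the counter where they are.

Things in the scene. Friction and masses are not known exactly. Their poses are not given: they have to be found in the camera images.
- hold_down: Fixed steel hold-down jig. Origin on the counter, on the centre line of its channel; x along the channel away from the robot to the back stop, y left, z up. Base plate 6 mm thick, x -115..+100, y -45..+115 mm. Channel 48 mm wide between rails 6 mm thick, 5 mm high above the plate. The wing nut's axis (a vertical stud, top 44 mm above the counter) is at x +45, y +48 mm.
- strap_toe (a point): Tip of the clamp strap that lies across the channel under the wing nut, at its top, at jig x +45, y -10 mm. The strap is 24 mm wide (along x), 8 mm thick and runs from here to y +86 mm. It sinks 0.4 mm per rad of nut: top 28.3 mm above the counter at nut value 0, 24.3 mm at 10.
- post_top (a point): Top centre of the jig's fixed upright guide post, 30 mm (x) by 16 mm (y), 62 mm tall above the counter, at jig x +45, y +98 mm. It leaves only 4 mm beside the sweep of the wings, so a finger cannot circle the nut on that side; all other sides of the nut are open above the strap.
- stop_face (a point): Middle of the near face of the back stop of the jig (a fixed block 60 mm wide, top 20 mm above the counter), 75 mm along x from the jig's origin, 14 mm above the counter; axes as the jig's.
- spring_hinge: Loose closed chrome spring hinge, 150 g, lying in the channel on the plate, round barrel nearest the robot: flat leaves 40 mm wide, 10 mm thick; barrel 16 mm in diameter, 44 mm long across the channel; 78 mm long in all. Origin at the underside; x points to the leading end (+40 mm), near side of the barrel at x -38 mm, z up. It starts 30 to 60 mm short of the stop.
- barrel_mid (a point): Centre of the spring hinge's barrel (30 mm behind its origin, 8 mm above its underside); axes as the hinge's.
- lead_end (a point): Middle of the spring hinge's leading end, which is to butt against the stop (8 mm above its underside).
- wing_nut (a joint): Turn of the wing nut in rad, growing clockwise seen from above; range 0 to 10, 10 is the firm stop (fully down). It starts between 1 and 4.5, turns against about 0.04 N m of friction and stays where it is left. At value 0 the wings lie along the jig's x axis.
- wing_hub (a point): On the wing nut's axis, halfway up its wings; x axis runs along the wings and turns with the nut, z up. Two opposite upright wings, each 7 mm thick, 24 mm tall (12 mm above and below this point), reaching 38 mm from the axis; hub of up to 13 mm radius. The strap's top is 16 mm below this point; the nut sinks with the strap.
- socket: Bystander: black socket, 24 mm diameter, 30 mm tall, loose, standing on the jig's plate; leave alone.
- t_bolt: Bystander: zinc T-bolt, 63 mm long, lying on the counter to the right of the jig; leave alone.
- collar: Bystander: steel collar, 32 mm diameter, 12 mm high, on the counter to the right of the jig; leave alone.
- scoop: Bystander: yellow plastic scoop, 160 mm long; leave alone.
- driver: Bystander: black-handled screwdriver lying on the counter; leave alone.
- screw_box: Bystander: cardboard box 90 x 60 x 45 mm; leave alone.
There are look-alikes about, which are no part of the job. What is shaped like the spring_hinge but brown or orange is not meant.

How it is judged:
On the way, in this order (a step that is already met when the one before it is completed fails the run):
1. the spring hinge is pushed home against the back stop while the wing nut is still loose (x of lead_end in the frame of stop_face above -0.003 m and angle between the x axis of spring_hinge and the x axis of hold_down, either way round below 0.12 rad and height (world z) of lead_end below 0.019 m and value of joint wing_nut below 9 rad), for 0.2 s.
2. the wing nut is turned clockwise to its stop (value of joint wing_nut above 9.6 rad), for 0.2 s.
At the end, for the whole second after the job is handed in: The spring hinge lies flat and straight in the channel with its leading end within 3 mm of the back stop, the wing nut is within 0.4 rad (23 degrees) of its stop, both at rest (x of lead_end in the frame of stop_face above -0.003 m and angle between the x axis of spring_hinge and the x axis of hold_down, either way round below 0.12 rad and height (world z) of lead_end below 0.019 m and value of joint wing_nut above 9.6 rad and linear speed of spring_hinge below 0.02 m/s and velocity of joint wing_nut between -0.1 and 0.1 rad/s); the robot touches nothing.
It fails at once if the spring hinge is lifted more than 10 mm or tipped (height (world z) of spring_hinge above 0.016 m or angle between spring_hinge's own z axis and vertical above 0.3 rad).
It fails at once if the spring hinge is gripped between the fingers (contact force between the fingers and spring_hinge above 0.3 N and x of the grasp point in the frame of spring_hinge between -0.036 and 0.042 m and y of the grasp point in the frame of spring_hinge between -0.024 and 0.024 m and z of the grasp point in the frame of spring_hinge below 0.026 m).
It fails at once if the wing nut is gripped between the fingers (contact force between the fingers and wing_nut above 0.3 N and y of the grasp point in the frame of wing_hub between -0.005 and 0.005 m and x of the grasp point in the frame of wing_hub between -0.042 and 0.042 m and z of the grasp point in the frame of wing_hub below 0.024 m).
It fails at once if another thing on the counter is moved more than 20 mm (distance of any of socket, t_bolt, collar, scoop, driver, screw_box from where it was at the start of the episode above 0.02 m).
It also fails if it takes over 64 s, if anything falls off the work surface, if the arm or the gripper's body presses on something with over 40 N, if the wrist force passes 120 N, or if a joint passes its speed limit or range.

## Working session

There is one attempt and no reset: what is moved stays moved. The work goes in short steps, Python scripts to look and compute and a tool call to move; the robot and the scene stay as the last step left them, time stands still between calls to the robot, and variables do not carry over. Pictures are saved under pics/ and viewed, about 8 in all and at most 12, crops included, and the job is handed in when it is done.

Besides the shell and the picture viewer there is one more tool, called after "Request:" by a JSON object that holds its "op" and its "data", one argument or row to a line. move_arm: Moves the arm, as the interface text tells. Its arguments: {"type":"object","properties":{"series":{"type":"array"},"fingers":{"type":"number"}},"required":["series"]}

```bash
mkdir -p pics
cat > h.py <<'E'
import numpy as np, cv2
from scipy.spatial.transform import Rotation as R
from bench import get_obs, optics, workorder
def pose(p):
    if 'pose' in p: return np.array(p['pose'])
    o=get_obs(); T=np.eye(4); T[:3,:3]=R.from_rotvec(o['ee_rot']).as_matrix(); T[:3,3]=o['tool_pos']
    return T@np.array(p['T_tool_cam'])
def K(p): return np.array([[p['fx'],0,p['cx']],[0,p['fy'],p['cy']],[0,0,1.]])
def proj(p,T,X):
    X=np.atleast_2d(X); c=(X-T[:3,3])@T[:3,:3]; c=c*[1,-1,-1]
    return cv2.projectPoints(c,np.zeros(3),np.zeros(3),K(p),np.array(p['dist_coeffs'],float))[0][:,0]
def ray(p,T,uv,z):
    u=cv2.undistortPoints(np.array(uv,float).reshape(-1,1,2),K(p),np.array(p['dist_coeffs'],float))[:,0]
    d=np.c_[u[:,0],-u[:,1],-np.ones(len(u))]@T[:3,:3].T
    return T[:3,3]+d*((z-T[2,3])/d[:,2])[:,None]
def tips(p,T,n,k=3):
    return [(round(d['score'],2),np.round(T[:3,:3]@np.array(d['point'])+T[:3,3],4)) for d in optics.tip_of(p,n)[:k]]
E
python3 - <<'E'
from h import *
o=get_obs(); print({k:np.round(v,3) for k,v in o.items()})
print(R.from_rotvec(o['ee_rot']).as_matrix().round(2))
for c in ['top','scene']:
    p=optics.read_camera(c); T=pose(p); cv2.imwrite(f'pics/{c}0.png',p['frame'])
    print(c,T[:3,3].round(2))
    for n in ['hold_down','strap_toe','post_top','stop_face','spring_hinge','barrel_mid','lead_end','wing_hub','socket','t_bolt','collar']:
        print(n,[(s,x.tolist(),proj(p,T,x)[0].round().tolist()) for s,x in tips(p,T,n)])
E
```

```text
{'time': np.float64(0.0), 'joint_pos': array([ 1.062,  0.334,  0.04 ,  1.466, -0.013,  1.343, -0.059]), 'joint_vel': array([ 0.001,  0.002, -0.001, -0.   ,  0.001,  0.001,  0.001]), 'joint_torque': array([ 0.0000e+00, -6.5636e+01,  1.3350e+00, -4.0380e+01, -6.0000e-02,
        4.5000e-02,  0.0000e+00]), 'tool_pos': array([ 0.259, -0.596,  0.213]), 'ee_rot': array([ 1.996,  0.416, -1.997]), 'force': array([-0.156, -0.09 , -0.014]), 'torque': array([-0.016, -0.057,  0.008]), 'gripper_width': np.float64(0.999)}
[[-0.    0.4  -0.92]
 [ 0.   -0.92 -0.4 ]
 [-1.   -0.    0.  ]]
top [ 0.26 -0.02  1.41]
hold_down [(0.92, [0.5956, 0.001, -0.0008], [312.0, 196.0])]
strap_toe []
post_top [(0.87, [0.6462, 0.0961, 0.0641], [278.0, 172.0])]
stop_face [(0.66, [0.6647, 0.0001, 0.0123], [313.0, 172.0])]
spring_hinge [(0.85, [0.4235, 0.1774, -0.0005], [247.0, 254.0]), (0.79, [0.5735, -0.204, -0.0008], [383.0, 206.0]), (0.76, [0.5637, 0.0014, 0.0083], [311.0, 207.0])]
barrel_mid [(0.96, [0.5402, 0.0049, 0.0113], [310.0, 214.0]), (0.93, [0.4105, 0.0416, 0.0093], [295.0, 260.0]), (0.73, [0.4075, 0.1447, 0
[... 770 characters left out ...]
0.571, -0.0014, 0.0035], [338.0, 212.0]), (0.7, [0.5703, -0.203, -0.003], [279.0, 241.0])]
barrel_mid [(0.72, [0.5458, -0.1959, 0.0066], [278.0, 232.0]), (0.72, [0.4091, 0.1435, 0.0095], [351.0, 158.0]), (0.69, [0.4123, 0.0414, 0.012], [325.0, 170.0])]
lead_end [(0.83, [0.6126, -0.2143, 0.0078], [282.0, 252.0]), (0.77, [0.609, -0.0021, 0.016], [344.0, 219.0]), (0.66, [0.5939, -0.0068, -0.0062], [340.0, 220.0])]
wing_hub [(0.7, [0.6417, 0.0462, 0.0441], [363.0, 216.0])]
socket [(0.38, [0.5083, 0.0794, 0.0064], [350.0, 187.0])]
t_bolt [(0.39, [0.5567, -0.0938, -0.0004], [309.0, 222.0]), (0.39, [0.6448, 0.0931, 0.065], [378.0, 206.0])]
collar [(0.44, [0.6749, -0.0909, -0.0002], [329.0, 251.0])]
```

Run:
```python
import cv2
a=cv2.imread('pics/top0.png')[140:280,220:420]; b=cv2.imread('pics/scene0.png')[140:280,250:450]
import numpy as np
cv2.imwrite('pics/v1.png',cv2.resize(np.vstack([a,b])[:],None,fx=2.1,fy=2.1,interpolation=3)) 
cv2.imwrite('pics/v1.png',np.vstack([cv2.resize(x[:100],None,fx=3,fy=3,interpolation=3) for x in (a,b)]))
```

```text
(no output)
```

View pics/v1.png

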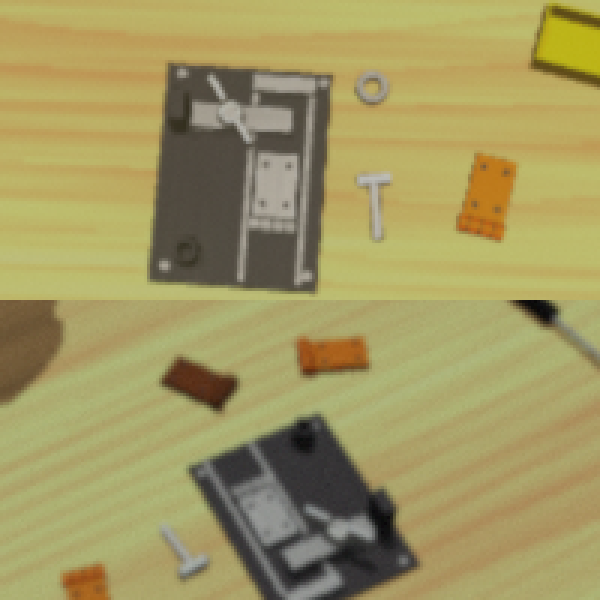

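The top view shows the jig with the chrome hinge in its channel at pixel (312,202). The look-alikes are orange at (383,206), orange at (247,254) and brown at about (295,260). The one in the channel is the only chrome one, so that is the one meant. The wing nut is at (297,176), the post at (278,172) and the socket at (281,226). Next I'll move over the jig for a close look with the wrist camera.

```bash
cat >> h.py <<'E'
def rel(targets,psi0=None):
    """targets: (x,y,z,yawdeg) ; yaw=direction of -tool z (0 => tool y = world -y). prints shift/60mm and turn about tool x"""
    o=get_obs(); M=R.from_rotvec(o['ee_rot']).as_matrix(); 
    y0=np.degrees(np.arctan2(-M[1,2],-M[0,2]))
    print('yaw',y0.round(2),'pos',o['tool_pos'].round(4),'t',round(float(o['time']),2))
    for x,y,z,w in targets: print((M.T@(np.array([x,y,z])-o['tool_pos'])/.06).round(3).tolist(), round(-(w-y0),2))
E
python3 - <<'E'
from h import *
rel([(0.47,-.02,.26,-4)])
p=optics.read_camera('wrist'); print(np.array(p['T_tool_cam']).round(3),p['fx'])
E
```

```text
yaw 23.48 pos [ 0.2589 -0.5961  0.2136] t 1.2
[-0.772, -7.406, -7.052] 27.48
[[ 0.     0.297 -0.955 -0.171]
 [ 1.    -0.     0.    -0.001]
 [ 0.    -0.955 -0.297 -0.082]
 [ 0.     0.     0.     1.   ]] 359.79247200465267
```

Run:
```python
from h import *
rel([(0.64,.02,.25,-4)])
```

```text
yaw 23.48 pos [ 0.259  -0.5962  0.2137] t 1.25
[-0.605, -6.89, -9.916] 27.48
```

Request:
{"op": "move_arm", "data": {
  "series": [
    [[-0.3,-0.5,-0.6],[3,0,0]],
    [[-0.6,-1.1,-1.5],[6,0,0]],
    [[-0.6,-1.7,-2.4],[9,0,0]],
    [[-0.6,-2.3,-3.3],[12,0,0]],
    [[-0.6,-2.9,-4.2],[15,0,0]],
    [[-0.6,-3.5,-5.0],[18,0,0]],
    [[-0.6,-4.1,-5.9],[21,0,0]],
    [[-0.6,-4.6,-6.6],[24,0,0]]
  ],
  "fingers": 0
}}

```text
time: 2.25
tool_pos: [0.5126, -0.1843, 0.25]
ee_rot: [-2.217, 0.013, 2.215]
force: [-0.1, -0.8, -0.1]
gripper_width: 0.172
```

Run:
```python
from h import *
rel([(0.64,.02,.25,-4)])
```

```text
yaw -0.64 pos [ 0.5126 -0.1843  0.25  ] t 2.25
[0.001, -3.428, -2.085] 3.36
```

Request:
{"op": "move_arm", "data": {
  "series": [
    [[0,-0.5,-0.3],[1,0,0]],
    [[0,-1.1,-0.7],[2,0,0]],
    [[0,-1.8,-1.1],[3,0,0]],
    [[0,-2.5,-1.5],[3.4,0,0]],
    [[0,-3.0,-1.8],[3.4,0,0]],
    [[0,-3.3,-2.0],[3.4,0,0]],
    [[0,-3.43,-2.08],[3.4,0,0]],
    [[0,-3.43,-2.08],[3.4,0,0]]
  ]
}}

```text
time: 3.25
tool_pos: [0.6384, 0.018, 0.2495]
ee_rot: [-2.186, 0.076, 2.187]
force: [-0.2, -0.3, 0.5]
gripper_width: 0.008
```

Run:
```python
from h import *
o=get_obs();print(o['tool_pos'],o['gripper_width'],abs(o['joint_vel']).max())
p=optics.read_camera('wrist'); T=pose(p); cv2.imwrite('pics/w0.png',p['frame'])
for n in ['hold_down','strap_toe','post_top','stop_face','spring_hinge','barrel_mid','lead_end','wing_hub','socket']:
    print(n,[(s,x.tolist(),proj(p,T,x)[0].round().tolist()) for s,x in tips(p,T,n)])
```

```text
[0.63838436 0.01803994 0.24954305] 0.007533551165260074 0.014811123165758883
hold_down [(0.86, [0.5951, -0.0017, -0.0026], [346.0, 188.0])]
strap_toe []
post_top [(0.75, [0.64, 0.0978, 0.0593], [250.0, 170.0])]
stop_face [(0.67, [0.6424, 0.0481, 0.0442], [299.0, 161.0]), (0.57, [0.6654, -0.0024, 0.0146], [344.0, 133.0]), (0.46, [0.604, -0.0019, 0.0167], [346.0, 186.0])]
spring_hinge [(0.82, [0.5716, -0.2004, 0.0039], [509.0, 197.0]), (0.61, [0.5666, -0.0002, 0.0078], [346.0, 213.0]), (0.57, [0.3822, 0.0233, 0.0013], [336.0, 336.0])]
barrel_mid [(0.82, [0.4109, 0.0446, 0.0082], [319.0, 323.0]), (0.79, [0.5438, -0.1996, 0.0091], [509.0, 220.0]), (0.64, [0.5581, -0.0979, 0.0019], [425.0, 213.0])]
lead_end [(0.88, [0.3533, 0.0054, 0.0057], [350.0, 355.0]), (0.78, [0.613, -0.2107, 0.0077], [522.0, 164.0]), (0.73, [0.6065, -0.0021, 0.015], [346.0, 183.0])]
wing_hub [(0.83, [0.6437, 0.0466, 0.0448], [300.0, 160.0]), (0.41, [0.5597, -0.0939, 0.0041], [422.0, 212.0])]
socket [(0.49, [0.5056, 0.0825, 0.0085], [284.0, 262.0]), (0.29, [0.5683, -0.0012, 0.005], [347.0, 211.0])]
```

View pics/w0.png

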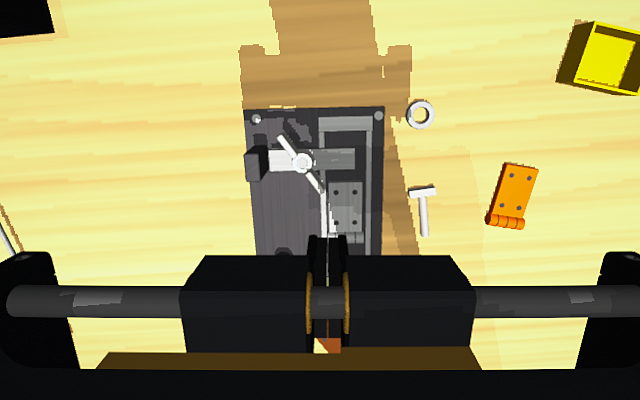

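Run:
```python
from h import *
p=optics.read_camera('wrist'); T=pose(p); np.savez('w0.npz',T=T)
c=ray(p,T,[[245,108],[384,107]],.006); print(c.round(4))
d=c[0]-c[1]; print(np.linalg.norm(d), 'yaw',np.degrees(np.arctan2(-d[0],d[1])))
t=optics.read_camera('top')
def model(q):
    a=q[2]; M=np.array([[np.cos(a),-np.sin(a)],[np.sin(a),np.cos(a)]])
    return lambda P: np.c_[np.array(P)[:,:2]@M.T+q[:2],np.array(P)[:,2]]
a=-np.arctan2(d[0],d[1]); M=np.array([[np.cos(a),-np.sin(a)],[np.sin(a),np.cos(a)]])
o=c.mean(0)[:2]-M@[.1,.035]; print('jig',o,np.degrees(a))
m=model([*o,a]); W=lambda P:m(np.array(P,float)/1000)
def draw(p,T,x0,x1,y0,y1,s,nm,strap=26.5):
    im=cv2.resize(p['frame'][y0:y1,x0:x1],None,fx=s,fy=s,interpolation=cv2.INTER_CUBIC)
    for col,P in [((0,255,0),[[-115,-45,6],[100,-45,6],[100,115,6],[-115,115,6]]),((0,0,255),[[33,-10,strap],[57,-10,strap],[57,86,strap],[33,86,strap]]),((255,0,255),[[30,90,62],[60,90,62],[60,106,62],[30,106,62]]),((255,255,0),[[75,-30,20],[75,30,20]]),((255,0,0),[[45,48,44],[47,48,44]])]:
        q=(proj(p,T,W(P))-[x0,y0]+.5)*s
        cv2.polylines(im,[q.round().astype(int)],True,col,1)
    cv2.imwrite(nm,im); return im
A=draw(p,T,230,400,95,265,3.5,'pics/a.png'); B=draw(t,pose(t),265,335,160,245,5,'pics/b.png')
h=max(A.shape[0],B.shape[0]); A=cv2.copyMakeBorder(A,0,0 if A.shape[0]>=h else h-A.shape[0],0,0,0)
A=cv2.resize(A,(560,560)); B=cv2.resize(B[:, :],(230,280)); C=np.zeros((560,790,3),np.uint8); C[:,:560]=A; C[:280,560:]=B; cv2.imwrite('pics/v3.png',C)
```

```text
[[ 0.6996  0.1079  0.006 ]
 [ 0.6899 -0.0482  0.006 ]]
0.1563706770796781 yaw -3.5533525481965604
jig [0.59277589 0.00111861] -3.5533525481965604
```

View pics/v3.png

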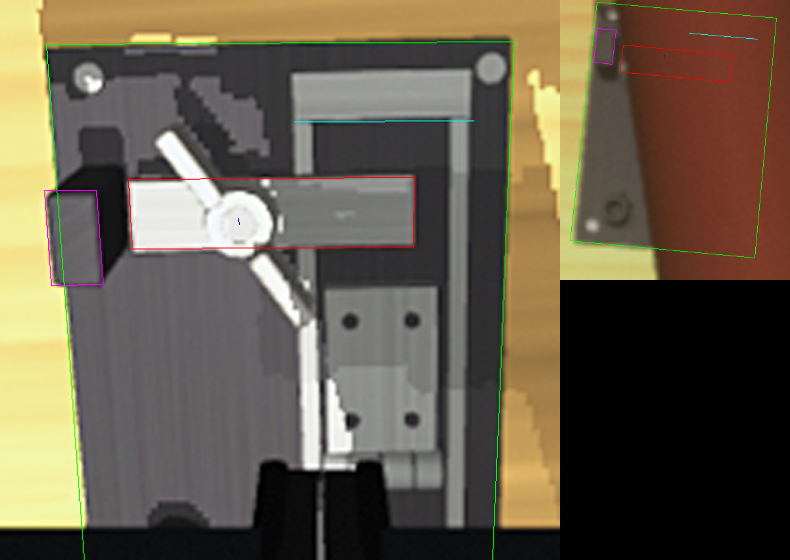

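The overlay fits: the plate, strap, post and stop outlines all coincide with the picture. The chrome hinge lies in the channel with its leading end at about (346,182) in w0. The wings run up-left at about 40° in the jig frame, so the nut value is about 2.4. Next are the exact numbers and the approach behind the barrel.

```bash
cat >> h.py <<'E'
A0=np.radians(-3.55); M2=np.array([[np.cos(A0),-np.sin(A0)],[np.sin(A0),np.cos(A0)]]); O=np.array([.5928,.0011])
def J(x,y): return M2@[x/1000,y/1000]+O
def inJ(P): return ((np.atleast_2d(P)[:,:2]-O)@M2*1000).round(1)
E
python3 - <<'E'
from h import *
p=optics.read_camera('wrist'); T=pose(p)
f=lambda u,v:[230+u/3.294,95+v/3.294]
print('lead corners',inJ(ray(p,T,[f(325,288),f(438,288)],.016)),'barrel near',inJ(ray(p,T,[f(400,488)],.012)))
w=inJ(ray(p,T,[f(168,140),f(300,318),f(240,223)],.054)); print(w); d=w[0]-w[1]; print('wing',np.degrees(np.arctan2(d[1],d[0])))
rel([(*J(-92,0),.25,-3.55),(*J(-92,0),.024,-3.55)])
E
```

```text
lead corners [[ 15.2  19.6]
 [ 15.  -20.4]] barrel near [[-64.2  -8.3]]
[[73.3 68. ]
 [15.6 27.9]
 [47.  46.4]]
wing 34.79829613721306
yaw -3.92 pos [0.6384 0.0186 0.2497] t 3.9
[-0.005, 0.353, 2.271] -0.37
[3.761, 0.353, 2.271] -0.37
```

Request:
{"op": "move_arm", "data": {
  "series": [
    [[0,0.1,0.5],[-0.4,0,0]],
    [[0,0.25,1.2],[-0.4,0,0]],
    [[0,0.35,1.8],[-0.4,0,0]],
    [[0,0.35,2.2],[-0.4,0,0]],
    [[0.5,0.35,2.27],[-0.4,0,0]],
    [[1.2,0.35,2.27],[-0.4,0,0]],
    [[2.0,0.35,2.27],[-0.4,0,0]],
    [[2.5,0.35,2.27],[-0.4,0,0]]
  ]
}}

```text
time: 4.9
tool_pos: [0.5001, 0.007, 0.0977]
ee_rot: [-2.188, 0.067, 2.192]
force: [0.6, -0.3, 0.0]
gripper_width: 0.004
```

Run:
```python
from h import *
rel([(*J(-92,0),.024,-3.55)])
```

```text
yaw -3.51 pos [0.5001 0.007  0.0977] t 4.9
[1.228, 0.002, -0.017] 0.04
```

Request:
{"op": "move_arm", "data": {
  "series": [
    [[0.5,0,0],[0,0,0]],
    [[1.0,0,0],[0,0,0]],
    [[1.22,0,0],[0,0,0]],
    [[1.22,0,-0.15],[0,0,0]],
    [[1.22,0,-0.35],[0,0,0]],
    [[1.22,0,-0.55],[0,0,0]],
    [[1.22,0,-0.75],[0,0,0]],
    [[1.22,0,-0.9],[0,0,0]]
  ]
}}

```text
time: 5.9
tool_pos: [0.5561, 0.0037, 0.0267]
ee_rot: [-2.191, 0.067, 2.19]
force: [-0.5, -0.0, -0.5]
gripper_width: 0.009
```

Run:
```python
from h import *
print(get_obs()['force'],inJ(get_obs()['tool_pos'])); rel([(*J(-16,0),.024,-3.55)])
```

```text
[-0.46225734 -0.00740521 -0.47276726] [[-36.8   0.3]]
yaw -3.53 pos [0.5561 0.0037 0.0267] t 5.9
[0.045, 0.005, -0.347] 0.02
```

Request:
{"op": "move_arm", "data": {
  "series": [
    [[0,0,-0.1],[0,0,0]],
    [[0,0,-0.2],[0,0,0]],
    [[0,0,-0.28],[0,0,0]],
    [[0,0,-0.33],[0,0,0]],
    [[0,0,-0.36],[0,0,0]],
    [[0,0,-0.38],[0,0,0]],
    [[0,0,-0.4],[0,0,0]],
    [[0,0,-0.4],[0,0,0]]
  ]
}}

```text
time: 6.9
tool_pos: [0.579, 0.0022, 0.0265]
ee_rot: [-2.19, 0.067, 2.19]
force: [0.2, -0.3, 0.7]
gripper_width: 0.003
```

Run:
```python
from h import *
print(get_obs()['force'],inJ(get_obs()['tool_pos']))
for c in ['top','scene']:
    p=optics.read_camera(c); T=pose(p); print(c,[(n,[(s,inJ(x).tolist(),x[2]) for s,x in tips(p,T,n,4) if abs(inJ(x)[0,1])<30]) for n in ['lead_end','barrel_mid','spring_hinge','stop_face']])
```

```text
[ 0.2027755  -0.27236328  0.72156596] [[-13.9   0.3]]
top [('lead_end', [(0.65, [[-240.8, -9.0]], np.float64(0.0052))]), ('barrel_mid', [(0.71, [[-185.4, 28.6]], np.float64(0.009))]), ('spring_hinge', [(0.88, [[-209.4, 8.4]], np.float64(0.0))]), ('stop_face', [])]
scene [('lead_end', [(0.76, [[-245.7, -13.4]], np.float64(0.0097)), (0.74, [[17.1, -4.4]], np.float64(0.0117))]), ('barrel_mid', [(0.63, [[-185.5, 28.5]], np.float64(0.0098)), (0.53, [[-54.2, -3.1]], np.float64(0.0165))]), ('spring_hinge', [(0.67, [[-211.8, 6.1]], np.float64(-0.0031)), (0.54, [[-22.1, -3.4]], np.float64(0.005))]), ('stop_face', [(0.64, [[69.6, -2.7]], np.float64(0.0146)), (0.17, [[-55.4, -6.4]], np.float64(0.0153))])]
```

Run:
```python
from h import *
p=optics.read_camera('scene'); cv2.imwrite('pics/v4.png',cv2.resize(p['frame'][130:270,250:450],None,fx=4,fy=4,interpolation=2))
p=optics.read_camera('wrist'); cv2.imwrite('pics/w1.png',p['frame'])
```

```text
(no output)
```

View pics/v4.png

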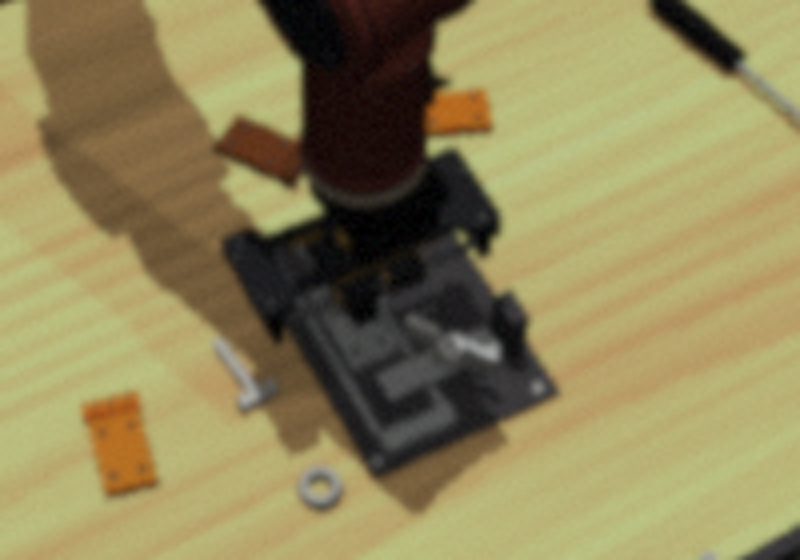

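View pics/w1.png

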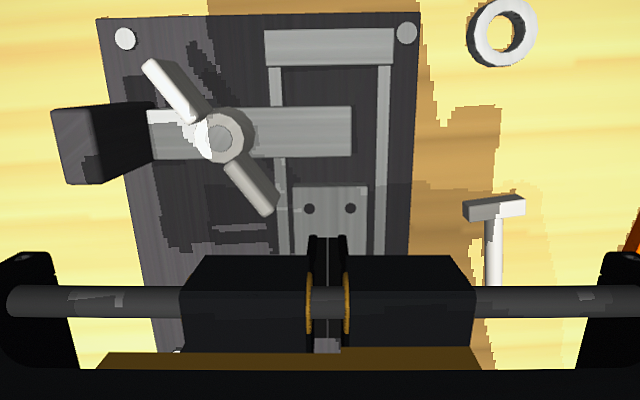

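Run:
```python
from h import *
o=get_obs(); p=optics.read_camera('wrist'); T=pose(p)
print(o['tool_pos'],o['force'],o['joint_pos'].round(3))
print('lead',inJ(ray(p,T,[[293,187],[367,187]],.016)),'strap',inJ(ray(p,T,[[352,106],[352,157]],.027)),'plate',inJ(ray(p,T,[[97,18],[419,12]],.006)))
Tc=np.array(p['T_tool_cam'])
for x in (0,.005,.014): print(x,proj(p,Tc,[[x,0,-.0095],[x,0.015,-.0095],[x,0,.0095]]).round().tolist())
```

```text
[0.57896295 0.00227181 0.02647678] [0.60069165 1.29818416 0.61395277] [ 0.242  0.391 -0.386  1.822  0.176  0.963 -1.851]
lead [[ 15.4  19.2]
 [ 15.4 -19.6]] strap [[ 57.5 -10.2]
 [ 33.6 -10.6]] plate [[ 98.7 114.1]
 [100.8 -43.2]]
0 [[329.0, 230.0], [358.0, 230.0], [329.0, 263.0]]
0.005 [[329.0, 226.0], [358.0, 226.0], [329.0, 259.0]]
0.014 [[329.0, 220.0], [356.0, 220.0], [329.0, 251.0]]
```

The hinge has not moved: its lead is still at jig x 15, and there was no contact force. The fingertip evidently passed over the barrel, so the tips sit higher than the stated 14 mm ahead of the TCP implies. I'll raise, go back, and find the plate height by touch.

Request:
{"op": "move_arm", "data": {
  "series": [
    [[-0.2,0,0],[0,0,0]],
    [[-0.6,0,0],[0,0,0]],
    [[-0.6,0,0.4],[0,0,0]],
    [[-0.6,0,0.9],[0,0,0]],
    [[-0.6,0,1.3],[0,0,0]],
    [[-0.3,0,1.3],[0,0,0]],
    [[-0.1,0,1.3],[0,0,0]],
    [[0,0,1.3],[0,0,0]]
  ]
}}

```text
time: 8.55
tool_pos: [0.5012, 0.0071, 0.0254]
ee_rot: [-2.189, 0.067, 2.191]
force: [-0.0, 0.2, 0.1]
gripper_width: 0.008
```

Run:
```python
from h import *
o=get_obs(); print(o['tool_pos'],o['force'],inJ(o['tool_pos']))
p=optics.read_camera('scene'); 
im=cv2.resize(p['frame'][150:230,300:400],None,fx=5,fy=5,interpolation=2)
p=optics.read_camera('wrist');T=pose(p); print([(s,inJ(x).tolist()) for s,x in tips(p,T,'lead_end')])
w=cv2.resize(p['frame'][180:300,270:390],(400,400),interpolation=2)
cv2.imwrite('pics/v6.png',np.hstack([im[:400,:400],w]))
```

```text
[0.50116923 0.00709342 0.02537315] [-0.01363209  0.24069979  0.1186864 ] [[-91.8   0.3]]
[(0.7, [[11.6, 3.6]])]
```

View pics/v6.png

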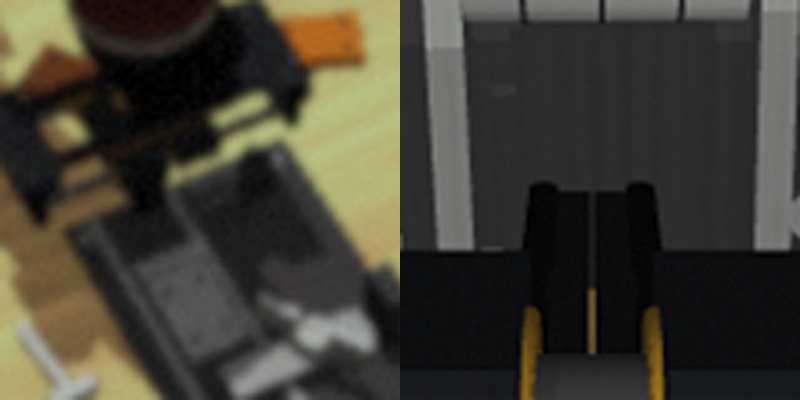

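Request:
{"op": "move_arm", "data": {
  "series": [
    [[0.02,0,0],[0,0,0]],
    [[0.04,0,0],[0,0,0]],
    [[0.06,0,0],[0,0,0]],
    [[0.07,0,0],[0,0,0]],
    [[0.08,0,0],[0,0,0]],
    [[0.09,0,0],[0,0,0]],
    [[0.1,0,0],[0,0,0]],
    [[0.1,0,0],[0,0,0]]
  ]
}}

```text
time: 9.7
tool_pos: [0.5011, 0.0071, 0.0204]
ee_rot: [-2.19, 0.067, 2.19]
force: [0.3, 0.2, 0.0]
gripper_width: 0.004
```

Request:
{"op": "move_arm", "data": {
  "series": [
    [[0.01,0,0],[0,0,0]],
    [[0.02,0,0],[0,0,0]],
    [[0.03,0,0],[0,0,0]],
    [[0.04,0,0],[0,0,0]],
    [[0.05,0,0],[0,0,0]],
    [[0.06,0,0],[0,0,0]],
    [[0.07,0,0],[0,0,0]],
    [[0.07,0,0],[0,0,0]]
  ]
}}

```text
time: 10.7
tool_pos: [0.5011, 0.0071, 0.0162]
ee_rot: [-2.19, 0.067, 2.19]
force: [-0.3, 0.2, -0.7]
gripper_width: 0.005
```

Request:
{"op": "move_arm", "data": {
  "series": [
    [[0.01,0,0],[0,0,0]],
    [[0.02,0,0],[0,0,0]],
    [[0.03,0,0],[0,0,0]],
    [[0.04,0,0],[0,0,0]],
    [[0.05,0,0],[0,0,0]],
    [[0.06,0,0],[0,0,0]],
    [[0.07,0,0],[0,0,0]],
    [[0.07,0,0],[0,0,0]]
  ]
}}

```text
time: 11.7
tool_pos: [0.5011, 0.0071, 0.012]
ee_rot: [-2.19, 0.067, 2.19]
force: [-0.6, 1.1, -0.5]
gripper_width: 0.005
```

Run:
```python
from h import *
o=get_obs(); p=optics.read_camera('wrist');T=pose(p); cv2.imwrite('pics/w2.png',p['frame'])
g=p['frame'][:,:,1].astype(int)
for r in (150,175,200): print(r,g[r,250:410:2].tolist())
print(o['tool_pos'],R.from_rotvec(o['ee_rot']).as_matrix().round(4).tolist())
```

```text
150 [53, 51, 50, 51, 53, 54, 53, 50, 52, 51, 69, 149, 145, 144, 143, 146, 144, 43, 51, 55, 143, 149, 148, 151, 151, 146, 148, 149, 149, 145, 146, 149, 148, 148, 146, 147, 146, 147, 151, 152, 150, 148, 144, 145, 139, 141, 147, 152, 152, 150, 147, 145, 154, 153, 149, 145, 151, 149, 149, 152, 153, 152, 40, 49, 51, 50, 70, 149, 145, 144, 144, 146, 148, 37, 51, 51, 52, 53, 51, 52]
175 [51, 53, 51, 50, 51, 52, 54, 52, 50, 51, 50, 93, 143, 141, 140, 140, 142, 136, 142, 141, 142, 143, 143, 143, 142, 144, 150, 29, 125, 144, 143, 143, 143, 143, 143, 143, 143, 143, 144, 150, 30, 135, 142, 142, 143, 142, 140, 139, 139, 140, 140, 139, 147, 32, 133, 140, 140, 140, 138, 138, 138, 138, 138, 139, 112, 37, 111, 142, 142, 141, 139, 143, 103, 50, 52, 52, 52, 50, 51, 51]
200 [44, 44, 46, 44, 43, 43, 44, 45, 44, 43, 44, 40, 97, 115, 116, 115, 116, 120, 73, 42, 44, 44, 44, 42, 45, 45, 44, 43, 45, 45, 45, 44, 46, 44, 44, 44, 44, 46, 45, 42, 45, 45, 45, 43, 42, 45, 46, 44, 45, 44, 44, 45, 45, 44, 46, 45, 43, 44, 45, 46, 46, 43, 42, 44, 43, 41, 126, 119, 120, 119, 119, 121, 34, 44, 43, 46, 44, 43, 44, 45]
[0.5011041  0.00707009 0.01203873] [[-0.0, -0.0613, -0.9981], [0.0, -0.9981, 0.0613], [-1.0, -0.0, 0.0]]
```

View pics/w2.png

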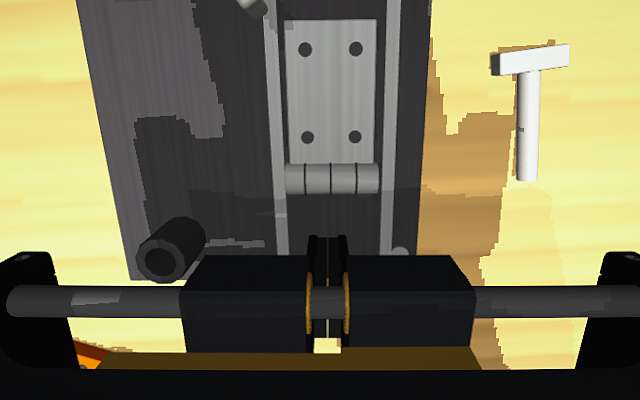

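Run:
```python
from h import *
p=optics.read_camera('wrist');T=pose(p)
for dz in (0,.005,.01,.015):
    S=T.copy(); S[2,3]+=dz
    print(dz,[round(float(np.linalg.norm(np.diff(ray(p,S,q,z),axis=0))*1000),1) for q,z in [([[271.2,150],[395.6,150]],.011),([[284,150],[382.3,150]],.011),([[286,150],[375,150]],.016),([[285,178],[378,178]],.020)]],'barrel',inJ(ray(p,S,[[330,194]],.012)),inJ(ray(p,S,[[330,164]],.018)),'leadend',inJ(ray(p,S,[[330,20]],.016)))
```

```text
0 [60.1, 47.5, 41.7, 43.5] barrel [[-63.2  -0.2]] [[-46.6  -0.1]] leadend [[15.3  0.1]]
0.005 [61.8, 48.8, 43.0, 44.9] barrel [[-64.7  -0.2]] [[-47.7  -0.1]] leadend [[16.1  0. ]]
0.01 [63.6, 50.2, 44.2, 46.2] barrel [[-66.3  -0.2]] [[-48.8  -0.2]] leadend [[16.9  0. ]]
0.015 [65.3, 51.6, 45.5, 47.5] barrel [[-67.8  -0.3]] [[-49.9  -0.2]] leadend [[17.7 -0. ]]
```

Request:
{"op": "move_arm", "data": {
  "series": [
    [[0.01,0,0],[0,0,0]],
    [[0.02,0,0],[0,0,0]],
    [[0.03,0,0],[0,0,0]],
    [[0.04,0,0],[0,0,0]],
    [[0.05,0,0],[0,0,0]],
    [[0.06,0,0],[0,0,0]],
    [[0.06,0,0],[0,0,0]],
    [[0.06,0,0],[0,0,0]]
  ]
}}

```text
time: 12.8
tool_pos: [0.5011, 0.0071, 0.0085]
ee_rot: [-2.19, 0.067, 2.19]
force: [0.3, -0.2, -0.7]
gripper_width: 0.006
```

Request:
{"op": "move_arm", "data": {
  "series": [
    [[0.01,0,0],[0,0,0]],
    [[0.02,0,0],[0,0,0]],
    [[0.03,0,0],[0,0,0]],
    [[0.04,0,0],[0,0,0]],
    [[0.05,0,0],[0,0,0]],
    [[0.06,0,0],[0,0,0]],
    [[0.07,0,0],[0,0,0]],
    [[0.08,0,0],[0,0,0]]
  ]
}}

```text
time: 13.8
tool_pos: [0.5011, 0.0071, 0.0036]
ee_rot: [-2.19, 0.067, 2.19]
force: [0.0, 0.5, -0.3]
gripper_width: 0.004
```

Run:
```python
from h import *
o=get_obs(); print(o['tool_pos'],o['force'])
p=optics.read_camera('scene');T=pose(p)
X=o['tool_pos']; print('TCP px',proj(p,T,[X,X-[0,0,.014],X+[0,0,.022]]))
u,v=proj(p,T,X)[0].astype(int)
s=p['frame'][v-45:v+35,u-50:u+50]; s=cv2.convertScaleAbs(s,alpha=1.8,beta=20)
s=cv2.resize(s,None,fx=7,fy=7,interpolation=2)
for k,q in enumerate(proj(p,T,[X,X-[0,0,.014],X+[0,0,.022]])): cv2.circle(s,tuple(((q-[u-50,v-45]+.5)*7).astype(int)),3,[(0,0,255),(0,255,0),(255,0,0)][k],1)
cv2.imwrite('pics/v8.png',s)
```

```text
[0.5011018  0.00706394 0.00363592] [ 0.032982    0.53844346 -0.28203886]
TCP px [[329.10190141 194.71986991]
 [329.14723319 197.17001833]
 [329.02913469 190.78797341]]
```

View pics/v8.png

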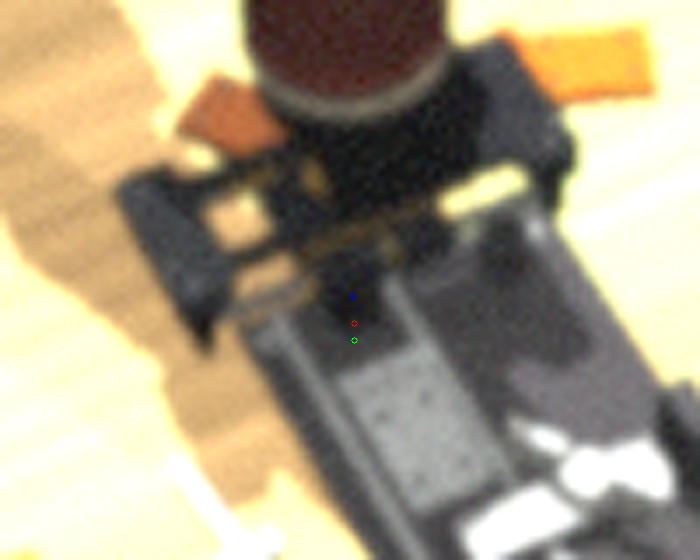

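The scene view shows the fingertip only about at the TCP, near (350,320), not 14 mm ahead. That agrees with the missing contact. The tip now sits at roughly barrel mid-height, so I'll push 40 mm and look again.

Request:
{"op": "move_arm", "data": {
  "series": [
    [[0,0,-0.1],[0,0,0]],
    [[0,0,-0.2],[0,0,0]],
    [[0,0,-0.3],[0,0,0]],
    [[0,0,-0.4],[0,0,0]],
    [[0,0,-0.5],[0,0,0]],
    [[0,0,-0.6],[0,0,0]],
    [[0,0,-0.67],[0,0,0]],
    [[0,0,-0.67],[0,0,0]]
  ]
}}

```text
time: 14.85
tool_pos: [0.5417, 0.0046, 0.0037]
ee_rot: [-2.191, 0.067, 2.19]
force: [0.7, -0.1, 0.2]
gripper_width: 0.005
```

```bash
cat >> h.py <<'E'
def look(n):
    o=get_obs(); p=optics.read_camera('wrist'); T=pose(p); cv2.imwrite(f'pics/{n}.png',p['frame'])
    print('tcp',inJ(o['tool_pos'])[0],o['tool_pos'][2].round(4),'F',o['force'].round(1),'t',o['time'].round(2))
    for k in ['lead_end','barrel_mid','wing_hub']: print(k,[(s,inJ(x)[0].tolist(),x[2].round(3)) for s,x in tips(p,T,k,5) if abs(inJ(x)[0,0])<90 and -24<inJ(x)[0,1]<70])
    return p,T
E
python3 - <<'E'
from h import *
p,T=look('w3')
print(p['frame'][0:240:4,345,1].tolist())
E
```

```text
Traceback (most recent call last):
  File "h.py", line 29, in look
    print('tcp',inJ(o['tool_pos'])[0],o['tool_pos'][2].round(4),'F',o['force'].round(1),'t',o['time'].round(2))
                                                                                            ^^^^^^^^^^^^^^^
AttributeError: 'float' object has no attribute 'round'
```

```bash
sed -i "s/o\['time'\].round(2)/round(float(o['time']),2)/" h.py
python3 - <<'E'
from h import *
p,T=look('w3')
cv2.imwrite('pics/v9.png',p['frame'][100:300,200:460])
print(p['frame'][0:240:4,345,1].tolist())
E
```

```text
tcp [-51.4   0.3] 0.0037 F [ 0.4  0.6 -0.5] t 14.9
lead_end [(0.72, [33.7, 0.3], np.float64(0.014))]
barrel_mid [(0.72, [-30.8, 2.1], np.float64(0.014))]
wing_hub [(0.79, [50.6, 48.1], np.float64(0.045))]
[52, 51, 158, 155, 160, 165, 158, 155, 157, 159, 158, 162, 158, 159, 165, 164, 159, 159, 97, 143, 168, 165, 166, 167, 167, 166, 165, 165, 165, 164, 166, 163, 164, 163, 164, 162, 161, 162, 163, 161, 161, 160, 161, 159, 159, 159, 157, 157, 155, 133, 133, 132, 94, 108, 122, 128, 128, 122, 110, 48]
```

View pics/v9.png

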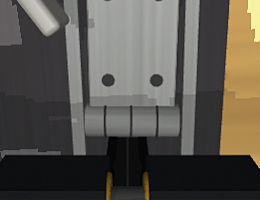

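The push works: the hinge is straight and its leading end has reached about jig x 36. I'll continue towards the stop.

Request:
{"op": "move_arm", "data": {
  "series": [
    [[0,0,-0.1],[0,0,0]],
    [[0,0,-0.2],[0,0,0]],
    [[0,0,-0.3],[0,0,0]],
    [[0,0,-0.4],[0,0,0]],
    [[0,0,-0.48],[0,0,0]],
    [[0,0,-0.54],[0,0,0]],
    [[0,0,-0.58],[0,0,0]],
    [[0,0,-0.6],[0,0,0]]
  ]
}}

```text
time: 16.1
tool_pos: [0.5772, 0.0024, 0.0036]
ee_rot: [-2.19, 0.067, 2.19]
force: [-2.2, 0.1, 0.3]
gripper_width: 0.008
```

Run:
```python
from h import *
p,T=look('w4')
```

```text
tcp [-15.6   0.3] 0.0036 F [-2.2  0.1  0.3] t 16.1
lead_end [(0.75, [68.4, -0.2], np.float64(0.017))]
barrel_mid [(0.62, [74.4, 6.0], np.float64(0.014)), (0.61, [3.5, -0.8], np.float64(0.014))]
wing_hub [(0.64, [49.6, 49.5], np.float64(0.047)), (0.56, [70.7, 0.2], np.float64(0.014))]
```

Request:
{"op": "move_arm", "data": {
  "series": [
    [[0,0,-0.01],[0,0,0]],
    [[0,0,-0.02],[0,0,0]],
    [[0,0,-0.03],[0,0,0]],
    [[0,0,-0.035],[0,0,0]],
    [[0,0,-0.04],[0,0,0]],
    [[0,0,-0.045],[0,0,0]],
    [[0,0,-0.05],[0,0,0]],
    [[0,0,-0.05],[0,0,0]]
  ]
}}

```text
time: 17.3
tool_pos: [0.5798, 0.0022, 0.0036]
ee_rot: [-2.189, 0.067, 2.191]
force: [-3.6, -0.2, 3.1]
gripper_width: 0.008
```

Run:
```python
from h import *
p,T=look('w5')
```

```text
tcp [-13.    0.3] 0.0036 F [-3.6 -0.2  3.1] t 17.3
lead_end [(0.78, [72.6, -1.6], np.float64(0.016))]
barrel_mid [(0.76, [7.5, -1.9], np.float64(0.014))]
wing_hub [(0.83, [46.6, 49.6], np.float64(0.046))]
```

Request:
{"op": "move_arm", "data": {
  "series": [
    [[0,0,-0.01],[0,0,0]],
    [[0,0,-0.02],[0,0,0]],
    [[0,0,-0.03],[0,0,0]],
    [[0,0,-0.035],[0,0,0]],
    [[0,0,-0.04],[0,0,0]],
    [[0,0,-0.045],[0,0,0]],
    [[0,0,-0.05],[0,0,0]],
    [[0,0,-0.05],[0,0,0]]
  ]
}}

```text
time: 18.5
tool_pos: [0.5802, 0.0021, 0.0034]
ee_rot: [-2.184, 0.068, 2.197]
force: [-15.5, 0.4, 12.9]
gripper_width: 0.006
```

Run:
```python
from h import *
p,T=look('w6')
for c,(a,b,d,e) in {'wrist':(0,240,260,420)}.items(): A=cv2.resize(p['frame'][a:b,d:e],(400,600),interpolation=2)
s=optics.read_camera('scene'); B=cv2.resize(s['frame'][190:265,310:360],(400,600),interpolation=2)
cv2.imwrite('pics/v10.png',np.hstack([A,B]))
```

```text
tcp [-12.6   0.3] 0.0034 F [-15.5   0.4  12.9] t 18.5
lead_end [(0.88, [74.2, -1.6], np.float64(0.015))]
barrel_mid [(0.61, [7.8, 2.0], np.float64(0.014))]
wing_hub [(0.73, [48.3, 49.8], np.float64(0.046))]
```

View pics/v10.png

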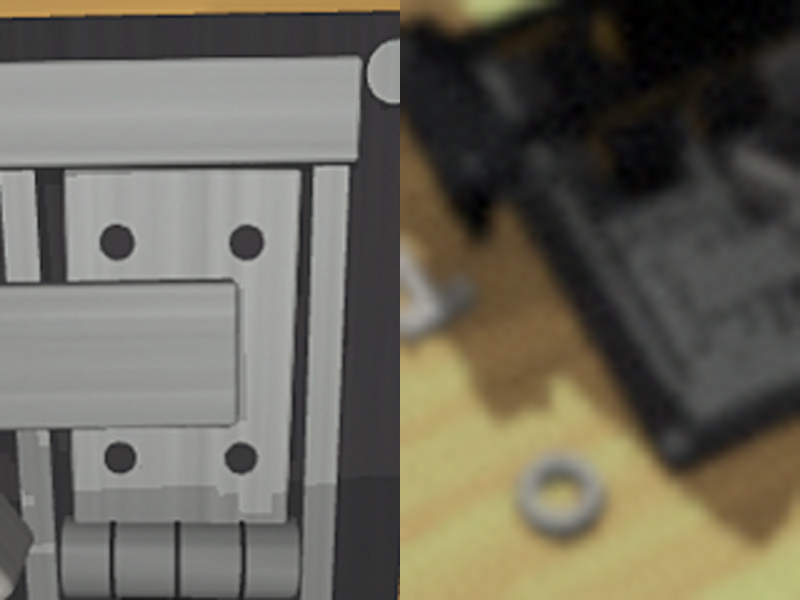

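The hinge is home. The leaf end is flush against the stop block (seam at (180,165) in the crop), the reaction is 15 N and the TCP is at jig x -12.6, as predicted. I'll back off and lift, then touch the strap top (about 27.3 mm high) to learn the true fingertip height before working on the nut.

Request:
{"op": "move_arm", "data": {
  "series": [
    [[0,0,0.1],[0,0,0]],
    [[0,0,0.25],[0,0,0]],
    [[0,0,0.4],[0,0,0]],
    [[-0.4,0,0.4],[0,0,0]],
    [[-0.9,0,0.4],[0,0,0]],
    [[-1.4,0,0.4],[0,0,0]],
    [[-1.7,0,0.4],[0,0,0]],
    [[-1.7,0,0.4],[0,0,0]]
  ]
}}

```text
time: 19.75
tool_pos: [0.5599, 0.0034, 0.1067]
ee_rot: [-2.193, 0.068, 2.188]
force: [-0.4, -1.0, -1.1]
gripper_width: 0.007
```

Run:
```python
from h import *
rel([(*J(45,6),.105,-3.55),(*J(45,6),.055,-3.55)])
p,T=look('w7')
for c in ('scene','top'):
    p=optics.read_camera(c);T=pose(p);print(c,[(n,[(s,inJ(x)[0].tolist(),x[2].round(3)) for s,x in tips(p,T,n,4) if abs(inJ(x)[0,0])<90 and abs(inJ(x)[0,1])<24]) for n in ('lead_end','barrel_mid','stop_face')])
```

```text
yaw -3.53 pos [0.5599 0.0034 0.1067] t 19.75
[0.031, -0.095, -1.3] 0.02
[0.864, -0.095, -1.297] 0.02
tcp [-33.    0.3] 0.1067 F [-0.4 -1.  -1.1] t 19.75
lead_end [(0.83, [72.8, -0.6], np.float64(0.014))]
barrel_mid [(0.74, [5.4, 0.4], np.float64(0.012))]
wing_hub [(0.67, [44.0, 50.3], np.float64(0.044)), (0.2, [0.5, 0.0], np.float64(-0.002))]
scene [('lead_end', [(0.82, [77.7, -2.6], np.float64(0.016))]), ('barrel_mid', [(0.8, [2.2, -5.0], np.float64(0.017)), (0.43, [78.0, -5.0], np.float64(0.016))]), ('stop_face', [(0.56, [72.5, 0.6], np.float64(0.011))])]
top [('lead_end', []), ('barrel_mid', []), ('stop_face', [])]
```

Request:
{"op": "move_arm", "data": {
  "series": [
    [[0,0,-0.4],[0,0,0]],
    [[0,-0.1,-0.9],[0,0,0]],
    [[0,-0.1,-1.3],[0,0,0]],
    [[0.4,-0.1,-1.3],[0,0,0]],
    [[0.8,-0.1,-1.3],[0,0,0]],
    [[1.05,-0.1,-1.3],[0,0,0]],
    [[1.12,-0.1,-1.3],[0,0,0]],
    [[1.17,-0.1,-1.3],[0,0,0]]
  ]
}}

```text
time: 21.35
tool_pos: [0.6379, 0.0047, 0.036]
ee_rot: [-2.191, 0.067, 2.189]
force: [0.4, -0.7, 0.5]
gripper_width: 0.005
```

Run:
```python
from h import *
o=get_obs(); print(o['tool_pos'],o['force'],inJ(o['tool_pos']))
```

```text
[0.63786448 0.00470529 0.03600189] [ 0.39249419 -0.7486936   0.45069713] [[44.8  6.4]]
```

Request:
{"op": "move_arm", "data": {
  "series": [
    [[0.02,0,0],[0,0,0]],
    [[0.04,0,0],[0,0,0]],
    [[0.06,0,0],[0,0,0]],
    [[0.08,0,0],[0,0,0]],
    [[0.1,0,0],[0,0,0]],
    [[0.11,0,0],[0,0,0]],
    [[0.12,0,0],[0,0,0]],
    [[0.12,0,0],[0,0,0]]
  ]
}}

```text
time: 22.35
tool_pos: [0.6374, 0.0047, 0.0282]
ee_rot: [-2.19, 0.067, 2.19]
force: [0.5, 1.0, -0.8]
gripper_width: 0.006
```

Request:
{"op": "move_arm", "data": {
  "series": [
    [[0.02,0,0],[0,0,0]],
    [[0.04,0,0],[0,0,0]],
    [[0.06,0,0],[0,0,0]],
    [[0.08,0,0],[0,0,0]],
    [[0.1,0,0],[0,0,0]],
    [[0.11,0,0],[0,0,0]],
    [[0.12,0,0],[0,0,0]],
    [[0.12,0,0],[0,0,0]]
  ]
}}

```text
time: 23.35
tool_pos: [0.6374, 0.0047, 0.021]
ee_rot: [-2.19, 0.067, 2.19]
force: [0.3, -0.5, -0.3]
gripper_width: 0.007
```

No contact down to TCP z 0.021, so the tip lies between 27 and about 37 mm there. That is the right height to work against the wings, which span about 31–55 mm. The first stroke goes against the wing at -145°.

```bash
cat >> h.py <<'E'
def arc(angs,r=33):
    c=inJ(get_obs()['tool_pos'])[0]-[45,48]; print('now rel nut',c, 'z',get_obs()['tool_pos'][2].round(4))
    for a in angs:
        q=r*np.array([np.cos(np.radians(a)),np.sin(np.radians(a))])-c
        print(a,(-q[1]/60).round(3),(-q[0]/60).round(3))
E
python3 - <<'E'
from h import *
arc([-100,-115,-130,-145,-160,-175,-190,-205,-215,-220,-222])
E
```

```text
now rel nut [ -0.7 -41.7] z 0.021
-100 -0.153 0.084
-115 -0.197 0.221
-130 -0.274 0.342
-145 -0.38 0.439
-160 -0.507 0.505
-175 -0.647 0.536
-190 -0.791 0.53
-205 -0.927 0.487
-215 -1.01 0.439
-220 -1.049 0.41
-222 -1.063 0.397
```

Request:
{"op": "move_arm", "data": {
  "series": [
    [[-0.02,-0.153,0.084],[0,0,0]],
    [[-0.02,-0.197,0.221],[0,0,0]],
    [[-0.02,-0.274,0.342],[0,0,0]],
    [[-0.02,-0.38,0.439],[0,0,0]],
    [[-0.02,-0.507,0.505],[0,0,0]],
    [[-0.02,-0.647,0.536],[0,0,0]],
    [[-0.02,-0.791,0.53],[0,0,0]],
    [[-0.02,-0.85,0.51],[0,0,0]]
  ]
}}

```text
time: 24.35
tool_pos: [0.6099, 0.0586, 0.0221]
ee_rot: [-2.19, 0.066, 2.191]
force: [-0.4, -1.6, 0.4]
gripper_width: 0.004
```

Run:
```python
from h import *
p,T=look('w8'); arc([-205,-215,-220,-224])
cv2.imwrite('pics/v11.png',cv2.resize(p['frame'][:300,180:480],None,fx=2,fy=2,interpolation=2))
```

```text
tcp [13.5 58.4] 0.0221 F [-0.4 -1.6  0.4] t 24.35
lead_end [(0.97, [73.2, -1.3], np.float64(0.017))]
barrel_mid [(0.86, [4.6, 0.9], np.float64(0.017))]
wing_hub [(0.86, [47.2, 47.9], np.float64(0.044))]
now rel nut [-31.3   9.6] z 0.0222
-205 -0.072 -0.023
-215 -0.155 -0.071
-220 -0.194 -0.1
-224 -0.222 -0.126
```

View pics/v11.png

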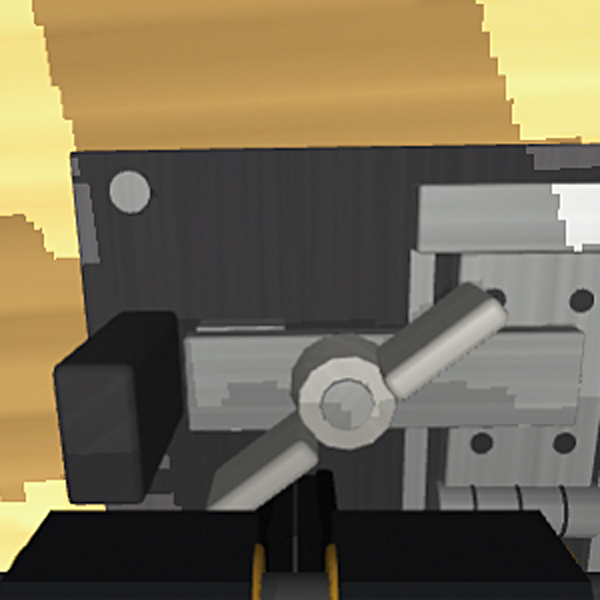

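The stroke is working: the wing has followed and now points lower-left, with the finger behind it at (295,490). The hinge is still home. I'll finish this stroke and lift.

Request:
{"op": "move_arm", "data": {
  "series": [
    [[0,-0.072,-0.023],[0,0,0]],
    [[0,-0.155,-0.071],[0,0,0]],
    [[0,-0.194,-0.1],[0,0,0]],
    [[0,-0.222,-0.126],[0,0,0]],
    [[0,-0.18,-0.05],[0,0,0]],
    [[-0.3,-0.18,-0.05],[0,0,0]],
    [[-0.6,-0.18,-0.05],[0,0,0]],
    [[-0.7,-0.18,-0.05],[0,0,0]]
  ]
}}

```text
time: 25.55
tool_pos: [0.6151, 0.0683, 0.0669]
ee_rot: [-2.194, 0.067, 2.186]
force: [-0.5, -0.3, 0.2]
gripper_width: 0.001
```

```bash
cat >> h.py <<'E'
def wing(p,T,z=.045):
    # wing direction from the trace mask: principal axis, in jig deg mod 180
    m=optics.trace(p,'wing_nut')[0]; v,u=np.nonzero(m['pixels']); P=ray(p,T,np.c_[u,v],z); q=(P[:,:2]-O)@M2*1000-[45,48]
    r=np.hypot(*q.T); k=(r>16)&(r<45); a=np.arctan2(q[k,1],q[k,0]); print('wing deg mod180',np.degrees(np.angle(np.exp(2j*a).mean())/2).round(1),m['score'],k.sum(), 'conc',abs(np.exp(2j*a).mean()).round(2))
E
python3 - <<'E'
from h import *
p,T=look('w9'); wing(p,T,.052); t=optics.read_camera('scene'); wing(t,pose(t),.05); arc([-20,-30,-40])
E
```

```text
tcp [18.1 68.4] 0.0669 F [-0.5 -0.3  0.2] t 25.55
lead_end [(0.58, [73.1, 0.2], np.float64(0.012))]
barrel_mid [(0.56, [8.3, 1.2], np.float64(0.017)), (0.18, [46.5, 52.5], np.float64(0.046))]
wing_hub [(0.78, [49.9, 51.1], np.float64(0.044))]
wing deg mod180 77.6 0.72 2755 conc 0.41Traceback (most recent call last):
  File "<stdin>", line 2, in <module>
  File "h.py", line 39, in wing
    m=optics.trace(p,'wing_nut')[0]; v,u=np.nonzero(m['pixels']); P=ray(p,T,np.c_[u,v],z); q=(P[:,:2]-O)@M2*1000-[45,48]
      ~~~~~~~~~~~~~~~~~~~~~~~~~~^^^
IndexError: list index out of range
```

```bash
cat >> h.py <<'E'
def wing2(p,T,z=.053):
    a=np.arange(-180,180,5); out=[]
    m=optics.trace(p,'wing_nut'); m=m[0]['pixels'] if m else np.zeros((400,640),bool)
    for t in np.radians(a):
        P=[[*J(45+r*np.cos(t),48+r*np.sin(t)),z] for r in np.arange(20,37,2)]
        uv=np.clip(proj(p,T,P).round().astype(int),0,[639,399]); out.append((p['frame'][uv[:,1],uv[:,0],1].mean(),m[uv[:,1],uv[:,0]].mean()))
    print('deg:green,mask',[f'{d}:{g:.0f},{k:.1f}' for d,(g,k) in zip(a,out) if k>.3 or g>120])
E
python3 - <<'E'
from h import *
p=optics.read_camera('wrist'); T=pose(p); wing2(p,T); wing2(p,T,.045); arc([-20,-30,-40])
E
```

```text
deg:green,mask ['-90:123,0.0', '-85:127,0.0', '-80:141,0.7', '-75:186,1.0', '-70:162,1.0', '-65:87,1.0', '-60:82,0.8', '-55:109,0.3', '-45:125,0.0', '60:135,0.0', '65:146,0.0', '70:146,0.0', '75:134,0.0', '85:108,0.3', '90:83,0.8', '95:76,0.9', '100:114,1.0', '105:162,1.0', '110:147,1.0']
deg:green,mask ['-100:121,0.0', '-95:124,0.0', '-90:126,0.1', '-85:150,0.8', '-80:187,1.0', '-75:163,1.0', '-70:81,1.0', '-65:86,0.9', '-60:106,0.6', '-55:135,0.1', '-50:121,0.0', '60:121,0.0', '65:144,0.0', '70:146,0.0', '75:143,0.0', '80:137,0.0', '85:128,0.1', '90:112,0.3', '95:80,0.9', '100:80,1.0', '105:121,1.0', '110:162,1.0', '115:145,0.9']
now rel nut [-28.6  20.1] z 0.0638
-20 0.523 -0.993
-30 0.61 -0.953
-40 0.689 -0.898
```

Request:
{"op": "move_arm", "data": {
  "series": [
    [[0,0.2,-0.3],[0,0,0]],
    [[0,0.4,-0.65],[0,0,0]],
    [[0,0.6,-0.95],[0,0,0]],
    [[0,0.6,-0.97],[0,0,0]],
    [[0.25,0.6,-0.97],[0,0,0]],
    [[0.5,0.6,-0.97],[0,0,0]],
    [[0.7,0.6,-0.97],[0,0,0]],
    [[0.7,0.6,-0.97],[0,0,0]]
  ]
}}

```text
time: 27.05
tool_pos: [0.6683, 0.0287, 0.0206]
ee_rot: [-2.188, 0.067, 2.193]
force: [1.1, -0.6, -0.3]
gripper_width: 0.008
```

Run:
```python
from h import *
print(get_obs()['force']); arc([-45,-60,-75,-90,-105,-120,-135,-150,-165,-180,-195,-205,-215,-224])
```

```text
[ 1.10820419 -0.58035167 -0.31692452]
now rel nut [ 28.6 -15.8] z 0.0206
-45 0.126 0.088
-60 0.213 0.202
-75 0.268 0.334
-90 0.287 0.477
-105 0.268 0.619
-120 0.213 0.752
-135 0.126 0.866
-150 0.012 0.953
-165 -0.121 1.008
-180 -0.263 1.027
-195 -0.406 1.008
-205 -0.496 0.975
-215 -0.579 0.927
-224 -0.645 0.872
```

Request:
{"op": "move_arm", "data": {
  "series": [
    [[-0.01,0.126,0.088],[0,0,0]],
    [[-0.01,0.213,0.202],[0,0,0]],
    [[-0.01,0.268,0.334],[0,0,0]],
    [[-0.01,0.287,0.477],[0,0,0]],
    [[-0.01,0.268,0.619],[0,0,0]],
    [[-0.01,0.213,0.752],[0,0,0]],
    [[-0.01,0.126,0.866],[0,0,0]],
    [[-0.01,0.012,0.953],[0,0,0]]
  ]
}}

```text
time: 28.05
tool_pos: [0.6118, 0.0317, 0.0228]
ee_rot: [-2.19, 0.067, 2.191]
force: [1.2, -0.7, 0.7]
gripper_width: 0.005
```

Run:
```python
from h import *
print(get_obs()['force']); arc([-165,-180,-195,-205,-215,-224])
p=optics.read_camera('wrist'); T=pose(p); wing2(p,T,.052)
```

```text
[ 1.1514626  -0.72676216  0.74204132]
now rel nut [-28.  -16.3] z 0.0228
-165 -0.129 0.065
-180 -0.272 0.083
-195 -0.414 0.065
-205 -0.504 0.032
-215 -0.587 -0.016
-224 -0.654 -0.071
deg:green,mask ['-90:124,0.0', '-85:128,0.0', '-80:127,0.0', '-75:131,0.0', '-70:135,0.0', '-65:141,0.0', '-60:140,0.0', '-55:132,0.0', '-50:129,0.0', '-5:58,0.3', '0:90,1.0', '5:192,1.0', '10:178,1.0', '15:93,0.3', '60:127,0.0', '65:123,0.0']
```

Request:
{"op": "move_arm", "data": {
  "series": [
    [[0,-0.129,0.065],[0,0,0]],
    [[0,-0.272,0.083],[0,0,0]],
    [[0,-0.414,0.065],[0,0,0]],
    [[0,-0.504,0.032],[0,0,0]],
    [[0,-0.587,-0.016],[0,0,0]],
    [[0,-0.654,-0.071],[0,0,0]],
    [[0,-0.61,0],[0,0,0]],
    [[-0.3,-0.61,0],[0,0,0]]
  ]
}}

```text
time: 29.15
tool_pos: [0.6133, 0.0674, 0.0402]
ee_rot: [-2.187, 0.068, 2.193]
force: [-0.7, -0.4, -0.0]
gripper_width: 0.006
```

Request:
{"op": "move_arm", "data": {
  "series": [
    [[-0.4,0,0],[0,0,0]],
    [[-0.4,0.2,-0.3],[0,0,0]],
    [[-0.4,0.4,-0.65],[0,0,0]],
    [[-0.4,0.6,-0.95],[0,0,0]],
    [[-0.4,0.6,-0.97],[0,0,0]],
    [[-0.4,0.6,-0.97],[0,0,0]],
    [[-0.4,0.6,-0.97],[0,0,0]],
    [[-0.4,0.6,-0.97],[0,0,0]]
  ]
}}

```text
time: 30.15
tool_pos: [0.6702, 0.029, 0.0651]
ee_rot: [-2.191, 0.066, 2.191]
force: [-0.3, 0.6, 0.4]
gripper_width: 0.004
```

Run:
```python
from h import *
p,T=look('w10'); wing2(p,T,.05); arc([-28,-45])
```

```text
tcp [75.5 32.6] 0.0651 F [-0.3  0.6  0.4] t 30.15
lead_end [(0.61, [75.8, 0.8], np.float64(0.014))]
barrel_mid []
wing_hub []
deg:green,mask ['-5:64,0.3']
now rel nut [ 30.9 -15.9] z 0.0649
-28 -0.007 0.029
-45 0.124 0.126
```

Request:
{"op": "move_arm", "data": {
  "series": [
    [[0.3,0,0.03],[0,0,0]],
    [[0.6,0,0.03],[0,0,0]],
    [[0.73,0,0.03],[0,0,0]],
    [[0.73,0.12,0.13],[0,0,0]],
    [[0.73,0.21,0.24],[0,0,0]],
    [[0.73,0.265,0.37],[0,0,0]],
    [[0.73,0.285,0.515],[0,0,0]],
    [[0.73,0.265,0.66],[0,0,0]]
  ]
}}

```text
time: 31.4
tool_pos: [0.6297, 0.0145, 0.0215]
ee_rot: [-2.191, 0.068, 2.189]
force: [1.8, -0.7, 0.3]
gripper_width: 0.006
```

Run:
```python
from h import *
print(get_obs()['force']); arc([-120,-135,-150,-158,-165,-170,-175,-180,-185])
p=optics.read_camera('wrist'); T=pose(p); wing2(p,T,.05)
```

```text
[ 1.82403711 -0.66123021  0.27877393]
now rel nut [ -9.  -32.4] z 0.0215
-120 -0.064 0.125
-135 -0.151 0.239
-150 -0.265 0.326
-158 -0.334 0.36
-165 -0.398 0.381
-170 -0.444 0.392
-175 -0.492 0.398
-180 -0.54 0.4
-185 -0.588 0.398
deg:green,mask ['-65:121,0.0', '-60:121,0.0', '15:58,0.3', '20:67,0.7', '25:78,1.0', '30:78,1.0', '35:81,1.0', '40:151,1.0', '45:176,1.0', '50:131,0.9']
```

Request:
{"op": "move_arm", "data": {
  "series": [
    [[0,-0.064,0.125],[0,0,0]],
    [[0,-0.151,0.239],[0,0,0]],
    [[0,-0.265,0.326],[0,0,0]],
    [[0,-0.334,0.36],[0,0,0]],
    [[0,-0.398,0.381],[0,0,0]],
    [[0,-0.444,0.392],[0,0,0]],
    [[0,-0.492,0.398],[0,0,0]],
    [[0,-0.492,0.398],[0,0,0]]
  ]
}}

```text
time: 32.5
tool_pos: [0.6079, 0.0462, 0.021]
ee_rot: [-2.19, 0.067, 2.191]
force: [-0.0, -0.9, 0.0]
gripper_width: 0.009
```

Run:
```python
from h import *
print(get_obs()['force']); arc([-175,-180,-185,-190,-195,-200])
p=optics.read_camera('wrist'); T=pose(p); wing2(p,T,.05)
```

```text
[-0.03324649 -0.89357673  0.03302252]
now rel nut [-32.7  -2. ] z 0.021
-175 0.015 0.003
-180 -0.033 0.005
-185 -0.081 0.003
-190 -0.129 -0.003
-195 -0.176 -0.014
-200 -0.221 -0.028
deg:green,mask ['-90:124,0.0', '-85:128,0.0', '-80:123,0.0', '-75:143,0.0', '-70:143,0.0', '-65:144,0.0', '-60:140,0.0', '-55:139,0.0', '-50:136,0.0', '-35:124,0.9', '-30:187,1.0', '-25:170,1.0', '-20:80,1.0', '-15:61,0.3', '60:129,0.0', '65:128,0.0', '140:45,0.4', '145:65,0.4', '150:75,0.4', '155:61,0.3']
```

Request:
{"op": "move_arm", "data": {
  "series": [
    [[0,-0.033,0.005],[0,0,0]],
    [[0,-0.055,0.005],[0,0,0]],
    [[0,-0.08,0.003],[0,0,0]],
    [[0,-0.1,0.001],[0,0,0]],
    [[0,-0.12,-0.002],[0,0,0]],
    [[0,-0.13,-0.003],[0,0,0]],
    [[0,-0.13,-0.003],[0,0,0]],
    [[0,-0.13,-0.003],[0,0,0]]
  ]
}}

```text
time: 33.6
tool_pos: [0.6081, 0.0489, 0.0208]
ee_rot: [-2.189, 0.077, 2.193]
force: [-3.4, -13.2, 3.6]
gripper_width: 0.005
```

Run:
```python
from h import *
print(get_obs()['force'],get_obs()['torque']); arc([-190,-195,-200,-205])
p=optics.read_camera('wrist'); T=pose(p); wing2(p,T,.05)
```

```text
[ -3.37935348 -13.2302007    3.61523991] [-2.85857205  0.73117873 -0.11054671]
now rel nut [-32.7   0.7] z 0.0208
-190 -0.084 -0.003
-195 -0.131 -0.014
-200 -0.176 -0.028
-205 -0.221 -0.047
deg:green,mask ['-95:122,0.0', '-90:123,0.0', '-85:128,0.0', '-80:122,0.0', '-75:138,0.0', '-70:142,0.0', '-65:144,0.0', '-60:141,0.0', '-55:138,0.0', '-50:138,0.0', '-40:101,0.6', '-35:183,1.0', '-30:191,1.0', '-25:94,1.0', '-20:70,0.7', '60:133,0.0', '65:135,0.0', '70:129,0.0', '135:52,0.6', '140:57,0.6', '145:81,0.4', '150:75,0.4', '155:56,0.3']
```

The force rose to 13.7 N and the wing stalled at about -32°. The stop at 10 rad predicts -33°, so this is the firm stop. I'll back off and move clear.

Request:
{"op": "move_arm", "data": {
  "series": [
    [[0,0.15,0.0],[0,0,0]],
    [[0,0.3,0.15],[0,0,0]],
    [[-0.4,0.3,0.2],[0,0,0]],
    [[-0.9,0.3,0.3],[0,0,0]],
    [[-1.5,0.3,0.3],[0,0,0]],
    [[-2.1,0.3,0.3],[0,0,0]],
    [[-2.4,0.3,0.3],[0,0,0]],
    [[-2.4,0.3,0.3],[0,0,0]]
  ]
}}

```text
time: 34.7
tool_pos: [0.59, 0.037, 0.1658]
ee_rot: [-2.192, 0.067, 2.188]
force: [-0.7, -0.0, -0.8]
gripper_width: 0.008
```

Run:
```python
from h import *
p,T=look('w11'); wing2(p,T,.051)
A=cv2.resize(p['frame'][20:280,200:480],(560,520),interpolation=2)
cv2.imwrite('pics/v12.png',A)
for n in ('socket','t_bolt','collar'): print(n,[(s,x.tolist()) for s,x in tips(p,T,n,1)])
```

```text
tcp [-5.  35.7] 0.1658 F [-0.7 -0.  -0.8] t 34.7
lead_end [(0.65, [70.9, -2.6], np.float64(0.015))]
barrel_mid [(0.66, [2.1, -0.2], np.float64(0.013))]
wing_hub [(0.74, [46.1, 45.8], np.float64(0.042)), (0.47, [71.8, 0.3], np.float64(0.015))]
deg:green,mask ['-110:125,0.0', '-105:141,0.0', '-100:147,0.0', '-95:146,0.0', '-90:146,0.0', '-85:146,0.0', '-80:145,0.0', '-75:149,0.0', '-70:150,0.0', '-65:149,0.0', '-60:124,0.0', '-40:123,0.0', '-35:184,0.0', '-30:172,0.0', '70:135,0.0', '75:128,0.0', '85:121,0.0', '100:121,0.0', '105:123,0.0', '145:154,0.0', '150:179,0.0', '155:129,0.0']
socket []
t_bolt [(0.64, [0.5583, -0.0971, -0.0004])]
collar [(0.88, [0.6732, -0.0879, -0.0042])]
```

View pics/v12.png

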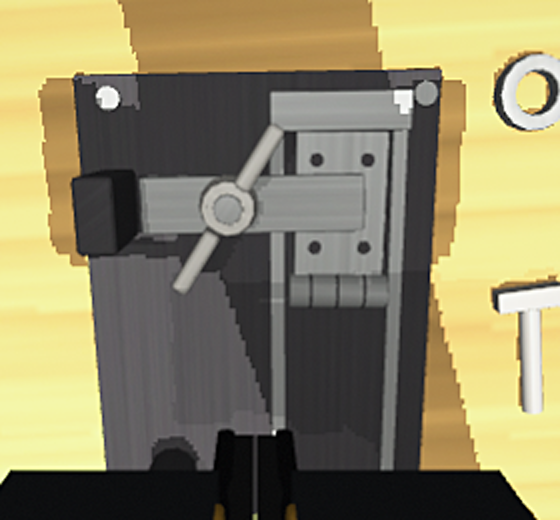

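The final view shows the hinge leaf flush against the stop, with the seam near (340,131). The wings are at -32°/148°, and the socket, T-bolt and collar are in place. Handing in.

```bash
python3 -c "
from bench import workorder; print(workorder.job_done())"
```

```text
the job is handed in; nothing more can be done
None
```

I pushed the chrome hinge home against the back stop, then turned the wing nut clockwise to its firm stop with three fingertip strokes. I moved clear and handed the job in at about 35 s; the hand-in gave no verdict.

**Hinge:** The push ended in a firm stall at 15 N, at the finger position I had calculated for contact with the stop. In the last picture the leaf is flush with the stop and straight in the channel. The network's `lead_end` reading varied from 71 to 78 mm along the jig against the stop's 75 mm (70.9 mm in the last check). That is about its error band, so I relied on the stall and the picture.

**Wing nut:** The nut stalled at about 13.7 N, roughly 0.4 N m against 0.04 N m of friction. The wings stood at about -32°, where full travel predicts -33°, and stayed there after I backed off.

**Bystanders:** The T-bolt and collar read within about 7 mm of where they started. The socket was visible in place, but the network missed it in the last check. I did not re-check the scoop, driver and screw box; the arm did not work near them.

**Fingertip height:** The closed fingertips sat more than 6 mm behind the TCP, not 14 mm ahead of it as stated. My first push therefore passed over the hinge without touching it, with no contact force and no hinge movement. I then lowered the tool further and pushed again.

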